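# Tighten the retaining ring of a telescope objective with a pin spanner

### The job

Take the pin spanner from its stand, set both of its pins fully into two opposite holes of the retaining ring of the lens cell held in the vise, and only then turn the ring clockwise (seen from above) until it comes up snug against the lens, no tighter. Work with a light hand, keep the spanner off the glass, hang it back in its stand, and leave the other things alone.

Things in the scene. Friction and masses are not known exactly. Their poses are not given: they have to be found in the camera images.
- vise: Low dark iron vise fixed to the table, base 190 x 100 x 16 mm, jaws 50 mm high; origin at the centre of its underside, x along its screw (cross handle at -x, out to 110 mm, 44 mm high). It holds a black lens cell: an upright can of 100 mm diameter on the vise's z axis, rim 76 mm above the table, clamped at any roll angle, so where the ring's holes point is not measured.
- ring_top (a point): On the cell's axis, at the face of the bare aluminium ring (76 mm up, flush with the rim): inner and outer diameter 60 and 84 mm, four round holes 90 degrees apart, 6 mm wide, 6.5 mm deep, centres 36 mm from the axis. Their direction is not measured: see it, or feel for it by sliding both pins lightly round the ring's face until they drop in. 8 N of pressing does not drag the ring.
- ring (a joint): Turn of the retaining ring, rad, growing as it is screwed down clockwise seen from above (it does not measurably sink). It starts between -1.15 and -0.8 (loose), runs with 0.2 N m of friction and comes up hard against the lens at 0. Past that the whole cell winds up in the cork facings of the vise by 1 rad per 6 N m; 0.3 to 0.5 N m is snug, 0.8 N m pinches the lens.
- spanner: Steel pin spanner, 160 g, same after a half turn. Origin midway between the pin tips, z up, x along the bar (132 x 14 mm, z 45 to 57 mm). Grip block: 30 mm along x, 18 mm across y (pinch here), z 41 to 75 mm. At x = +-36 mm: blocks 19 mm wide, z 42 to 60 mm; 8 mm legs ending in flat shoulders at z = 5 mm, then pins 4 mm thick, 5 mm long, round-tipped. Fully in, the shoulders rest on the ring.
- pin_a (a point): Tip of the spanner's pin at +36 mm along its x axis.
- pin_b (a point): Tip of the spanner's pin at -36 mm along its x axis.
- stand: Plywood stand fixed to the table, base 150 x 70 x 8 mm; origin at the centre of its underside, x along it. Two uprights 12 mm thick at x = +-56 mm, 61 mm high, with notches 20 mm wide between horns up to 71 mm, in which the ends of the spanner's bar lie along x, pins down; the spanner's origin is then 16 mm above the stand's origin. Play: 3 mm across, 10 mm along.
- glass: Bare glass lens inside the ring, 60 mm across, bulging to 2 mm below the ring's face; origin on the cell's axis at the lens's edge, 69.5 mm above the table. The spanner must not touch it.
- eyepiece: Black eyepiece standing on the table, 42 mm diameter, 68 mm high; origin at its underside. To be left alone.
- cleaner: Small clear bottle standing on the table, 36 mm diameter, 95 mm high; origin at its underside. To be left alone.
- lens_cap: Flat black cap lying on the table, 76 mm diameter, 14 mm high; origin at its underside. To be left alone.
Not all that is in view belongs to the job. Of the things that look like the spanner, the smaller one is meant.

How it is judged:
On the way, in this order (a step that is already met when the one before it is completed fails the run):
1. both pins are 4 mm or more deep in holes of the ring while the ring is still loose (reading below -0.65) (z of each of pin_a, pin_b in the frame of ring_top below -0.004 m and horizontal distance between pin_a and ring_top between 0.033 and 0.039 m and horizontal distance between pin_b and ring_top between 0.033 and 0.039 m and value of joint ring below -0.65 rad), for 0.1 s.
2. the ring is up against the lens (reading above -0.02) with both pins still in (z of each of pin_a, pin_b in the frame of ring_top below -0.002 m and value of joint ring above -0.02 rad), for 0.1 s.
At the end, for the whole second after the job is handed in: The ring reads above -0.02 rad (up against the lens), and the spanner hangs at rest, pins down, in both notches of its stand (within 14 mm of the stand's middle, within 4 mm of its resting height, along the stand within 0.12 rad, upright within 0.12 rad) (value of joint ring above -0.02 rad and horizontal distance between spanner and stand below 0.014 m and z of spanner in the frame of stand between 0.012 and 0.02 m and angle between the x axis of spanner and the x axis of stand, either way round below 0.12 rad and angle between spanner's own z axis and vertical below 0.12 rad and linear speed of spanner below 0.02 m/s); the robot touches nothing.
It fails at once if the spanner is forced: its pins and shoulders bear on the ring, cell or vise with more than 30 N in all (reached by turning with 0.8 N m while pressing with 8 N) (contact force between spanner and vise above 30 N).
It fails at once if the ring is driven (reading above -0.65, faster than 0.15 rad/s clockwise) while not both pins are at least 1.5 mm deep in it (value of joint ring above -0.65 rad and velocity of joint ring above 0.15 rad/s and z of any of pin_a, pin_b in the frame of ring_top above -0.0015 m).
It fails at once if the spanner touches the glass (more than 1 N) (contact force between spanner and glass above 1 N).
It fails at once if the eyepiece, the bottle or the cap is moved more than 20 mm or tipped over (distance of any of eyepiece, cleaner, lens_cap from where it was at the start of the episode above 0.02 m or angle between any of eyepiece, cleaner's own z axis and vertical above 0.5 rad).
It also fails if it takes over 72 s, if anything falls off the work surface, if the arm or the gripper's body presses on something with over 40 N, if the wrist force passes 120 N, or if a joint passes its speed limit or range.

### The arm

A 7-joint arm with a two-finger parallel gripper is mounted at the origin on the work surface. World frame = base frame: x ahead of the robot, y to its left, z up, the work surface at z = 0. Lengths are in m, angles in rad, forces in N, time in s.
With the tool pointing down it reaches from about 0.425 to 0.925 m from the base axis. Payload 6.8 kg.
Tool frame: the origin (TCP) lies midway between the tips of the shut fingers; the grasp point (between the pads) lies 19 mm behind it; y points along the fingers, z is the direction in which the jaws open and shut, and the axes are right-handed (so a half turn about y gives the same grasp; the last joint's range is limited). The gripper opens to 85 mm and grips with 20 to 120 N. Pads are 22 mm wide; open, the fingers measure 114 mm over their backs; the gripper's body (76 mm by 85 mm) begins 54 mm behind the grasp point. The pads swing forward as they close: fully open they stand 13 mm farther back than shut.
Start: joints at [1.103, 0.477, 0.022, 1.555, -0.011, 1.109, -0.083], TCP at [0.238, -0.632, 0.231] pointing down, gripper open.
Joint ranges: [-2.96, 2.96], [-0.34, 2.1], [-1.41, 1.46], [0.24, 2.44], [-1.37, 4.51], [0.17, 1.92], [-2.96, 2.96]. Speed limits (rad/s): [2.39, 2.39, 3.14, 3.14, 3.14, 3.14, 3.14].

### API

Orientations are given as a rotation vector (axis times angle).
In Python, from bench import r gives the robot as it stands.
- The arm moves only by the tool send_rows, never from a script. Its argument "rows" is text: rows parted by semicolons, each of 6 numbers parted by spaces: the shift along the world's x, y, z in m, then the turn, a rotation vector about the world's x, y, z in rad. A call has 1 to 20 rows; each row shifts and turns the commanded pose from where the row before left it; what a row does not reach is not made up. A row lasts 1/10 s, in which the tool goes at most 50 mm and 8.59 degrees, less where a joint would pass 70% of its speed; a pose out of reach is approached as far as the arm can. A call is refused whole if a number of a shift passes 0.05 or a number of a turn 0.15, either way. A call with a gripper value outside its range is refused whole. "grip" is the finger opening in m, from 0 to 0.0854, set as the call begins (left out, the last holds). The fingers move at their own pace and stop on an object; "grip_force" is the grip in N (left out, the last holds). Time passes only in rows, so rows that do not move let the fingers close. It gives the time, the measured TCP pose, the force and the opening at its end, in the units of the state.
- r.get_obs(): the state, without advancing time (a new reading comes with each control period).
- r.grab_frame(name): name is "side" or "top" or "wrist"; returns a dict with "pixels" (400x640x3 uint8, red, green, blue), "intrinsics" (3x3 intrinsics, pixels), "k1" (the pictures are not rectified: a ray, as slopes to the right and down, at radius r is drawn at 1 + k1 r^2 times it, then the intrinsics apply), "position" and "orientation" of the camera in the world. Camera axes: x right, y up, looking along -z (the intrinsics and any distortion apply to the point x, -y, -z); pixel columns grow to the right and rows downward; lengths in m; the calibration is good to about 2 mm. A picture is of the moment at which its call begins. There is no depth.
- r.hand_in(): hands the job in, once; it reports no verdict.
The state is a dict: "clock": time; "joints": joint angles; "qvel": joint speeds; "tau": joint torques, N m; "tcp_pos": TCP position; "orientation": TCP orientation; "contact_force": force on the tool from outside, world axes, zero at the start; "moment": the same for the moment, N m; "grip_width": finger opening in m.
Only numpy, scipy, OpenCV 4.12 (cv2) and the standard library are available. Lean on these libraries where they do the work, as an engineer would, in place of code of your own. Each camera call takes 0.05 s, during which the arm holds its last target.

## Working session

There is one attempt and no reset: what is moved stays moved. The work goes in short steps, Python scripts to look and compute and a tool call to move; the robot and the scene stay as the last step left them, time stands still between calls to the robot, and variables do not carry over. Pictures are saved under pics/ and viewed, and the job is handed in when it is done.

Besides the shell and the picture viewer there is one more tool, called after ">>>" as name(argument=value, ...), one argument or row to a line, values as JSON. send_rows: Moves the arm, as the interface text tells. Its arguments: {"type":"object","properties":{"rows":{"type":"string"},"grip":{"type":"number"},"grip_force":{"type":"number"}},"required":["rows"]}

```bash
ls; mkdir -p pics; cat > h.py <<'E'
import numpy as np, cv2
from scipy.spatial.transform import Rotation as R
from bench import r
def snap(n,fn):
    f=r.grab_frame(n); cv2.imwrite('pics/'+fn+'.png',f['pixels'][:,:,::-1])
    import pickle; pickle.dump(f,open('pics/'+fn+'.pkl','wb')); return f
def load(fn):
    import pickle; return pickle.load(open('pics/'+fn+'.pkl','rb'))
def Rm(o):
    o=np.array(o,float)
    return o if o.shape==(3,3) else R.from_rotvec(o).as_matrix() if o.size==3 else R.from_quat(o).as_matrix()
def ray(f,u,v):
    K=np.array(f['intrinsics']);k=float(f['k1'])
    d=cv2.undistortPoints(np.array([[[u,v]]],float),K,np.array([k,0,0,0,0.]))[0,0]
    return np.array(f['position']),Rm(f['orientation'])@np.array([d[0],-d[1],-1])
def onz(f,u,v,z):
    p,d=ray(f,u,v); return p+d*(z-p[2])/d[2]
def proj(f,P):
    c=Rm(f['orientation']).T@(np.array(P)-np.array(f['position'])); K=np.array(f['intrinsics'])
    x,y=c[0]/-c[2],-c[1]/-c[2]; s=1+f['k1']*(x*x+y*y); return K[0,0]*x*s+K[0,2],K[1,1]*y*s+K[1,2]
E
python3 - <<'E'
from h import *
np.set_printoptions(precision=4,suppress=True)
for n in ['side','top','wrist']:
    f=snap(n,n+'0'); print(n,f['position'],f['orientation'],f['k1'],f['intrinsics'])
print(r.get_obs())
E
```

```text
pics
side [-0.1384  0.7363  0.8063] [ 0.4425 -1.1348 -2.148 ] -0.09502341794390949 [[497.6056   0.     323.498 ]
 [  0.     497.6056 201.0526]
 [  0.       0.       1.    ]]
top [ 0.4715 -0.0302  1.7993] [ 0.0497 -0.0526 -1.5831] -0.14117317587269523 [[506.2387   0.     321.8915]
 [  0.     506.2387 194.5586]
 [  0.       0.       1.    ]]
wrist [ 0.3006 -0.6077  0.3728] [-0.2324  0.1627 -1.2033] -0.02355820683280796 [[358.0488   0.     317.2287]
 [  0.     358.0488 195.561 ]
 [  0.       0.       1.    ]]
{'clock': 0.15, 'joints': array([ 1.1029,  0.4777,  0.0224,  1.5562, -0.0115,  1.1093, -0.0831]), 'qvel': array([-0.0007, -0.0004,  0.0017, -0.0034,  0.0004, -0.0001,  0.0004]), 'tau': array([  0.0036, -59.6927,   1.6108, -28.1488,   0.0127,   0.0066,
         0.    ]), 'tcp_pos': array([ 0.2375, -0.6314,  0.2305]), 'orientation': array([-0.3687,  2.027 , -2.0241]), 'contact_force': array([0.1351, 0.8135, 0.6113]), 'moment': array([ 0.0135, -0.0006, -0.0346]), 'grip_width': 0.08568583484381297}
```

View pics/top0.png

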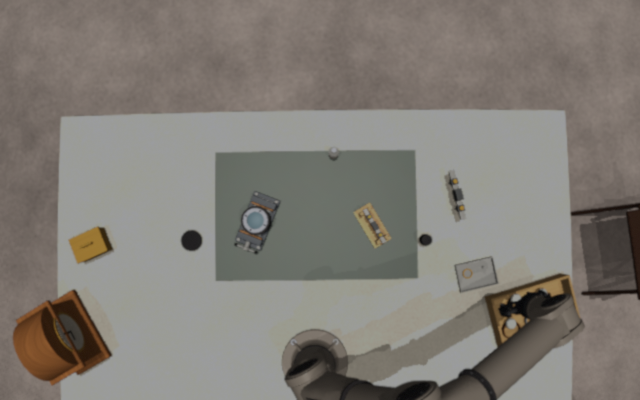

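View pics/side0.png

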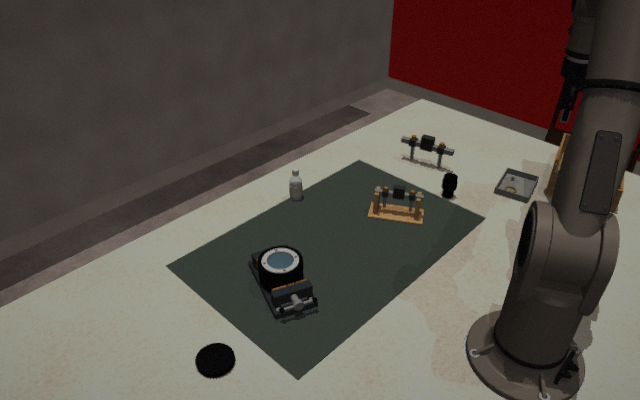

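View pics/wrist0.png

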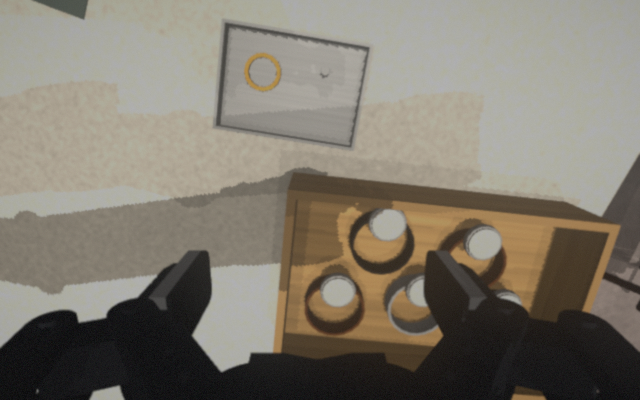

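The top view shows the vise with the cell at (256,220), the stand with the small spanner at (373,225), the eyepiece at (425,240), the cap at (191,240) and the bottle at (334,153). The larger decoy is at (456,195). Next I'll zoom in.

```bash
python3 - <<'E'
from h import *
f=load('top0'); s=load('side0')
im=f['pixels'][:,:,::-1]
a=cv2.resize(im[180:265,215:300],None,fx=7,fy=7,interpolation=cv2.INTER_CUBIC)[:,:400]
c1=cv2.resize(im[185:260,220:295],(400,400),interpolation=cv2.INTER_CUBIC)
c2=cv2.resize(im[190:265,335:410],(400,400),interpolation=cv2.INTER_CUBIC)
cv2.imwrite('pics/crop1.png',cv2.convertScaleAbs(np.hstack([c1,c2]),alpha=1.5))
for n,u,v,z in [('ring',256,220,.076),('stand',373,225,.06),('eye',425,240,.07),('cap',191,240,.014),('bottle',334,153,.09)]:
    print(n,onz(f,u,v,z).round(4))
E
```

```text
ring [0.4997 0.1917 0.076 ]
stand [ 0.4777 -0.2083  0.06  ]
eye [ 0.4234 -0.3855  0.07  ]
cap [0.4321 0.4326 0.014 ]
bottle [ 0.7241 -0.0771  0.09  ]
```

View pics/crop1.png

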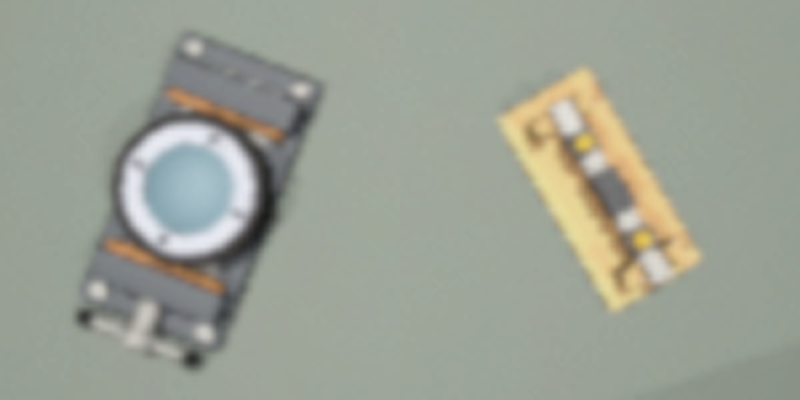

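```bash
python3 - <<'E'
from h import *
np.set_printoptions(precision=4,suppress=True)
f=load('top0'); w=load('wrist0'); o=r.get_obs()
T=Rm(o['orientation']); print(T)
C=Rm(w['orientation']);print('cam in tool',T.T@(w['position']-o['tcp_pos']));print(T.T@C)
g=lambda u,v,x0,y0:(x0+u*.1875,y0+v*.1875)
A=onz(f,*g(165,118,335,190),.067);B=onz(f,*g(255,265,335,190),.067)
print('bar',A,B,(A+B)/2,np.degrees(np.arctan2(*(A-B)[1::-1])), np.linalg.norm(A-B))
print('block',onz(f,*g(212,190,335,190),.091))
c=onz(f,*g(188,188,220,185),.076);print('ring',c)
for h in [(213,138),(140,163),(163,238),(238,213)]:
    p=onz(f,*g(*h,220,185),.076)-c; print(np.linalg.norm(p),np.degrees(np.arctan2(p[1],p[0])))
E
```

```text
[[-0.936  -0.0006  0.352 ]
 [-0.352   0.0013 -0.936 ]
 [ 0.0001 -1.     -0.0014]]
cam in tool [-0.0674 -0.1422 -0.0001]
[[-0.     -0.9647 -0.2635]
 [ 0.      0.2635 -0.9647]
 [ 1.     -0.     -0.    ]]
bar [ 0.522  -0.1842  0.067 ] [ 0.4269 -0.2404  0.067 ] [ 0.4745 -0.2123  0.067 ] 30.602009777669025 0.1105161405594806
block [ 0.4754 -0.2111  0.091 ]
ring [0.4989 0.1943 0.076 ]
0.035698597615110156 -27.084640760391547
0.03483755128877536 62.05073039326459
0.03567787618269806 152.88262114581602
0.03588451695917499 -117.04384572658078
```

>>> send_rows(
  rows="0.012 0.02 0 0 0 0.016;0.0215 0.038 -0.005 0 0 0.016;0.0215 0.038 -0.005 0 0 0.016;0.0215 0.038 -0.005 0 0 0.016;0.0215 0.038 -0.005 0 0 0.016;0.0215 0.038 -0.006 0 0 0.016;0.0215 0.038 -0.006 0 0 0.016;0.0215 0.038 -0.006 0 0 0.016;0.0215 0.038 -0.006 0 0 0.016;0.0215 0.038 -0.006 0 0 0.016;0.0215 0.038 -0.006 0 0 0.014;0.01 0.019 -0.004 0 0 0;0 0 0 0 0 0;0 0 0 0 0 0",
)

```text
clock: 1.55
tcp_pos: [0.4744, -0.2129, 0.1711]
orientation: [-0.527, 1.92, -1.92]
contact_force: [-0.4, -0.1, 0.3]
grip_width: 0.0854
```

```bash
python3 - <<'E'
from h import *
np.set_printoptions(precision=4,suppress=True)
snap('wrist','w1'); o=r.get_obs(); print(o['tcp_pos'],Rm(o['orientation']),o['contact_force'],o['moment'],o['joints'])
E
```

```text
[ 0.474  -0.2139  0.1712] [[-0.8615 -0.0006  0.5077]
 [-0.5077 -0.0006 -0.8615]
 [ 0.0008 -1.      0.0002]] [-0.0213  0.0271  0.0552] [-0.0405  0.0198  0.0236] [ 0.481   0.3049 -0.2119  1.9719  0.0834  0.8733 -0.8133]
```

View pics/w1.png

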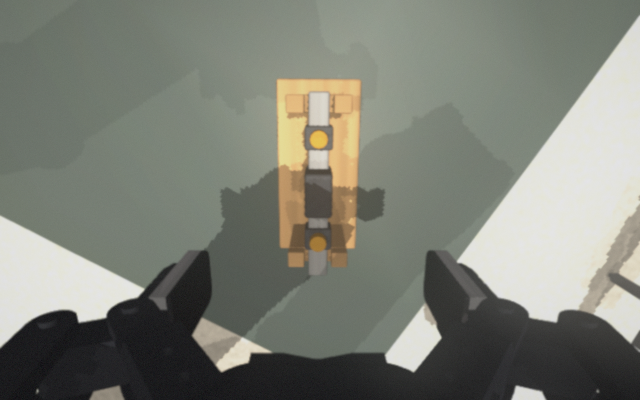

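The wrist view shows the spanner with yellow block tops at (319,139) and (318,243), and the grip block at (318,193). Now to measure them.

```bash
python3 - <<'E'
from h import *
np.set_printoptions(precision=4,suppress=True)
f=load('w1'); im=f['pixels']; hsv=cv2.cvtColor(im,cv2.COLOR_RGB2HSV)
for n in [(319,139),(318,243),(318,193),(300,90)]: print(n,im[n[1],n[0]],hsv[n[1],n[0]])
m=((hsv[:,:,0]>15)&(hsv[:,:,0]<26)&(hsv[:,:,1]>190)).astype(np.uint8)
k,l,st,ce=cv2.connectedComponentsWithStats(m)
P=[]
for i in range(1,k):
    if st[i,4]>60: print(st[i],ce[i]); 
def cc(u,v):
    i=l[v,u]; return ce[i]
a,b=cc(319,139),cc(318,243)
A=onz(f,*a,.0765);B=onz(f,*b,.0765);print(A,B,(A+B)/2,np.linalg.norm(A-B),np.degrees(np.arctan2(*(A-B)[1::-1])))
o=r.get_obs();T=Rm(o['orientation']); print('tool z yaw',np.degrees(np.arctan2(T[1,2],T[0,2]))+90)
print('proj',[proj(f,q) for q in (A,B)])
t=load('top0'); hs=cv2.cvtColor(t['pixels'],cv2.COLOR_RGB2HSV); m=((hs[:,:,1]>200)&(hs[:,:,0]>15)&(hs[:,:,0]<30)).astype(np.uint8); m[:190]=0;m[265:]=0;m[:,:335]=0;m[:,410:]=0
k,l,st,ce=cv2.connectedComponentsWithStats(m); print(st,ce)
dark=(im.max(2)<70).astype(np.uint8); dark[:,:300]=0; dark[:,336:]=0; dark[:150]=0; dark[235:]=0
ys,xs=np.nonzero(dark); print('block',xs.min(),xs.max(),ys.min(),ys.max())
E
```

```text
(319, 139) [230 194  86] [ 22 160 230]
(318, 243) [162 121  56] [ 18 167 162]
(318, 193) [82 75 68] [15 44 82]
(300, 90) [228 205 139] [ 22 100 228]
[ 0.475  -0.2145  0.0765] [ 0.475  -0.2145  0.0765] [ 0.475  -0.2145  0.0765] 0.0 0.0
tool z yaw 30.51340159700777
proj [(np.float64(319.5), np.float64(199.5)), (np.float64(319.5), np.float64(199.5))]
[[     0      0    640    400 256000]] [[319.5 199.5]]
block 306 329 225 228
```

```bash
python3 - <<'E'
from h import *
f=load('w1'); cv2.imwrite('pics/w1c.png',cv2.resize(f['pixels'][70:285,260:380,::-1],None,fx=2.7,fy=2.7,interpolation=cv2.INTER_CUBIC))
E
```

```text
(no output)
```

View pics/w1c.png

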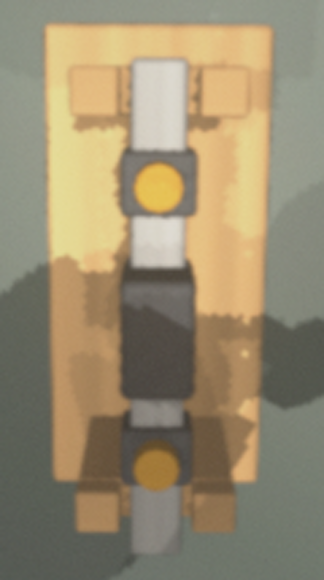

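```bash
python3 - <<'E'
from h import *
np.set_printoptions(precision=4,suppress=True)
f=load('w1'); g=lambda u,v:(260+u/2.7-.3,70+v/2.7-.3)
yaw=lambda d:np.degrees(np.arctan2(d[1],d[0]))
def pr(n,a,b,z):
    A=onz(f,*g(*a),z);B=onz(f,*g(*b),z);print(n,A,B,(A+B)/2,np.linalg.norm(A-B),yaw(A-B))
pr('dots',(158.5,187),(156.5,466),.0765)
pr('bar',(159.5,60),(157.5,553),.073)
pr('horns',(159.5,91),(156.5,511),.071)
pr('base',(159,27),(155,480),.008)
pr('basetop',(46,27),(272,27),.008)
pr('blocktop',(158,283),(158.5,398),.091)
pr('blocktopw',(122,398),(195,398),.091)
E
```

```text
dots [ 0.5102 -0.1927  0.0765] [ 0.4471 -0.2295  0.0765] [ 0.4787 -0.2111  0.0765] 0.0731079572974107 30.259015735452934
bar [ 0.5361 -0.1777  0.073 ] [ 0.4238 -0.2436  0.073 ] [ 0.48   -0.2107  0.073 ] 0.13018115849870354 30.445848242977224
horns [ 0.5298 -0.1814  0.071 ] [ 0.4337 -0.2375  0.071 ] [ 0.4818 -0.2094  0.071 ] 0.11129341527432306 30.265254084784676
base [ 0.5452 -0.1724  0.008 ] [ 0.4177 -0.2464  0.008 ] [ 0.4815 -0.2094  0.008 ] 0.14743159466399341 30.14879122372669
basetop [ 0.5279 -0.143   0.008 ] [ 0.5626 -0.2017  0.008 ] [ 0.5452 -0.1724  0.008 ] 0.06818037482461865 120.62619720198866
blocktop [ 0.4923 -0.2032  0.091 ] [ 0.4678 -0.2178  0.091 ] [ 0.4801 -0.2105  0.091 ] 0.028466264454639675 30.908661916424858
blocktopw [ 0.4633 -0.2102  0.091 ] [ 0.4723 -0.2254  0.091 ] [ 0.4678 -0.2178  0.091 ] 0.017708890276231657 120.61981375111718
```

>>> send_rows(
  rows="0.0055 0.0032 -0.01 0 0 -0.002;0 0 -0.016 0 0 0;0 0 -0.016 0 0 0;0 0 -0.016 0 0 0;0 0 -0.016 0 0 0;0 0 -0.014 0 0 0;0 0 -0.012 0 0 0;0 0 -0.008 0 0 0;0 0 -0.006 0 0 0;0 0 0 0 0 0;0 0 0 0 0 0",
)

```text
clock: 2.7
tcp_pos: [0.4805, -0.2097, 0.0576]
orientation: [-0.523, 1.921, -1.922]
contact_force: [0.1, -0.2, 0.4]
grip_width: 0.0857
```

```bash
python3 - <<'E'
from h import *
snap('wrist','w2'); snap('side','s2');o=r.get_obs(); print(o['tcp_pos'],o['contact_force'],o['moment'])
E
```

```text
[ 0.48062131 -0.20974797  0.05786273] [-0.27411494 -0.07747333 -0.13229375] [-0.03388147 -0.03912549  0.02626721]
```

View pics/w2.png

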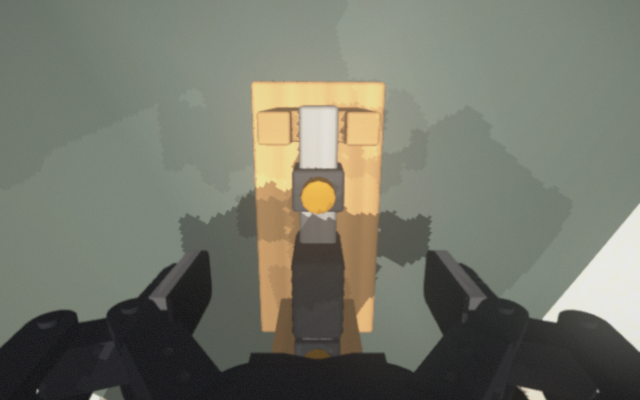

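The grip block sits centred between the pads at u≈318, and the pads are at u=210 and u=425. Closing now.

>>> send_rows(
  rows="0 0 0 0 0 0;0 0 0 0 0 0;0 0 0 0 0 0;0 0 0 0 0 0;0 0 0 0 0 0;0 0 0 0 0 0;0 0 0 0 0 0;0 0 0 0 0 0",
  grip=0,
  grip_force=60,
)

```text
clock: 3.6
tcp_pos: [0.4803, -0.2096, 0.0575]
orientation: [-0.523, 1.922, -1.922]
contact_force: [-1.8, 0.9, 4.5]
grip_width: 0.0172
```

```bash
python3 - <<'E'
from h import *
np.set_printoptions(precision=4,suppress=True)
snap('wrist','w3');o=r.get_obs(); print(o['tcp_pos'],Rm(o['orientation']),o['contact_force'],o['moment'],o['grip_width'])
E
```

```text
[ 0.4803 -0.2096  0.0575] [[-0.8619  0.0003  0.5071]
 [-0.5071 -0.0001 -0.8619]
 [-0.0002 -1.      0.0003]] [-0.5908  0.0924  4.4285] [ 0.0706  0.2117 -0.027 ] 0.016960022452975197
```

View pics/w3.png

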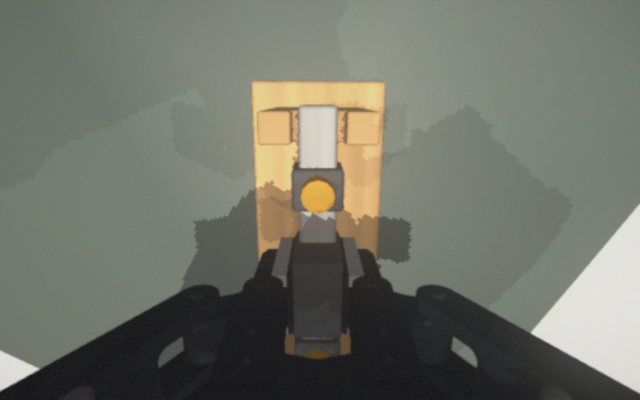

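>>> send_rows(
  rows="0 0 0.006 0 0 0;0 0 0.012 0 0 0;0 0 0.018 0 0 0;0 0 0.02 0 0 0;-0.001 0.015 0.012 0 0 0.02;-0.002 0.03 0.01 0 0 0.05;-0.002 0.032 0.01 0 0 0.06;-0.002 0.035 0.01 0 0 0.06;-0.002 0.035 0.01 0 0 0.06;-0.002 0.035 0.01 0 0 0.06;-0.002 0.035 0 0 0 0.06;-0.002 0.035 0 0 0 0.06;-0.002 0.035 0 0 0 0.06;-0.002 0.03 0 0 0 0.05;-0.001 0.016 0 0 0 0.01;0 0 0 0 0 0;0 0 0 0 0 0;0 0 0 0 0 0",
)

```text
clock: 5.45
tcp_pos: [0.4602, 0.1218, 0.1752]
orientation: [-0.936, 1.561, -1.562]
contact_force: [-0.5, 0.4, -1.2]
grip_width: 0.0173
```

```bash
python3 - <<'E'
from h import *
np.set_printoptions(precision=4,suppress=True)
snap('wrist','w4');snap('top','t4');o=r.get_obs(); print(o['clock'],o['tcp_pos'],Rm(o['orientation']),o['contact_force'],o['moment'],o['grip_width'],o['joints'])
E
```

```text
5.55 [0.4602 0.1219 0.1752] [[-0.4721 -0.0003  0.8815]
 [-0.8815 -0.0007 -0.4721]
 [ 0.0008 -1.      0.0001]] [ 0.8337 -0.4114 -2.2926] [ 0.0243 -0.0033 -0.0096] 0.01684886540586276 [ 0.0391  0.2594 -0.4927  2.0483  0.16    0.8705 -1.0349]
```

View pics/w4.png

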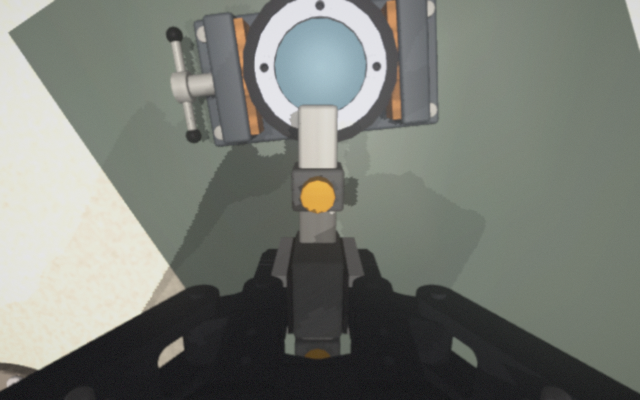

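Holes are visible at (264,68), (376,66) and (319,5), with the spanner's front dot at (318,196).

```bash
cat > ring.py <<'E'
from h import *
np.set_printoptions(precision=4,suppress=True)
def refine(g,u,v,w=6):
    u0,v0=int(round(u)),int(round(v)); p=g[max(0,v0-w):v0+w+1,u0-w:u0+w+1].astype(float)
    wt=np.clip(np.percentile(p,80)-40-p,0,None); ys,xs=np.mgrid[0:p.shape[0],0:p.shape[1]]
    return u0-w+(wt*xs).sum()/wt.sum(), max(0,v0-w)+(wt*ys).sum()/wt.sum()
E
python3 - <<'E'
from ring import *
f=load('w4'); g=cv2.cvtColor(f['pixels'],cv2.COLOR_RGB2GRAY)
hs=[refine(g,*h) for h in [(264,68),(376,66),(319,5)]];print(np.array(hs))
P=[onz(f,*h,.0755) for h in hs]
c=(P[0]+P[1])/2; print('c',c, [np.linalg.norm(p-c) for p in P])
print('yaws',[np.degrees(np.arctan2(*(p-c)[1::-1])) for p in P])
hsv=cv2.cvtColor(f['pixels'],cv2.COLOR_RGB2HSV)
gl=((hsv[:,:,0]>85)&(hsv[:,:,0]<115)&(hsv[:,:,1]>50)).astype(np.uint8); gl[:, :250]=0; gl[:,390:]=0; gl[120:]=0
cs,_=cv2.findContours(gl,0,cv2.CHAIN_APPROX_NONE); k=max(cs,key=cv2.contourArea)[:,0]
k=k[(k[:,1]<100)]; 
W=np.array([onz(f,u,v,.0755)[:2] for u,v in k]); A=np.c_[2*W,np.ones(len(W))]; s=np.linalg.lstsq(A,(W**2).sum(1),rcond=None)[0]
print('inner circle',s[:2],np.sqrt(s[2]+s[0]**2+s[1]**2))
o=r.get_obs();T=Rm(o['orientation']);
m=((hsv[:,:,0]>15)&(hsv[:,:,0]<26)&(hsv[:,:,1]>150)).astype(np.uint8); m[:150]=0;m[220:]=0; m[:,:290]=0;m[:,350:]=0
ys,xs=np.nonzero(m); d=(xs.mean(),ys.mean()); D=onz(f,*d,.1752+.0195)
x=-T[:,0]; print('dot',d,D, 'along',(D-o['tcp_pos'])@x,'across',(D-o['tcp_pos'])@T[:,2])
# bar edges
for v in (125,150):
    row=g[v,285:352].astype(int); dd=np.diff(row); print(v,285+np.argmax(dd),285+np.argmin(dd))
    
rel=c-o['tcp_pos']; print('rel tool: along',rel@x,'across',rel@T[:,2], 'yaw tool',np.degrees(np.arctan2(x[1],x[0])))
E
```

```text
[[263.7391  67.1388]
 [376.2794  65.9554]
 [319.4541   4.8444]]
c [0.503  0.197  0.0755] [np.float64(0.03599852508724671), np.float64(0.0359985250872468), np.float64(0.036025816085982744)]
yaws [np.float64(152.40966845263085), np.float64(-27.590331547369026), np.float64(62.467265481315444)]
inner circle [0.5028 0.1968] 0.028178983129287846
dot (np.float64(317.32), np.float64(196.00588235294117)) [0.4763 0.1511 0.1947] along 0.03333564770609023 across 0.00041327009426678213
125 337 349
150 298 335
rel tool: along 0.08643747021886826 across 0.0022388086790014394 yaw tool 61.828021139685774
```

>>> send_rows(
  rows="0.0045 0.008 -0.001 0 0 0.005;0.0085 0.0152 -0.004 0 0 0.006;0.0085 0.0152 -0.006 0 0 0;0.0085 0.0152 -0.008 0 0 0;0.0085 0.0152 -0.008 0 0 0;0.0046 0.0081 -0.007 0 0 0;0 0 -0.006 0 0 0;0 0 -0.005 0 0 0;0 0 -0.004 0 0 0;0 0 0 0 0 0;0 0 0 0 0 0;0 0 0 0 0 0",
)

```text
clock: 6.75
tcp_pos: [0.5035, 0.2001, 0.1267]
orientation: [-0.943, 1.552, -1.552]
contact_force: [0.1, -0.3, -1.3]
grip_width: 0.0175
```

```bash
python3 - <<'E'
from ring import *
f=snap('wrist','w5');s=snap('side','s5');o=r.get_obs(); print(o['clock'],o['tcp_pos'],o['contact_force'],o['moment'],o['grip_width'])
T=Rm(o['orientation']);x=-T[:,0];print(np.degrees(np.arctan2(x[1],x[0])),T[2])
cv2.imwrite('pics/s5c.png',cv2.resize(s['pixels'][200:320,210:360,::-1],None,fx=5,fy=5,interpolation=cv2.INTER_CUBIC))
E
```

```text
6.85 [0.5035 0.2002 0.1267] [ 0.3166  0.3664 -1.5223] [-0.0321 -0.0386  0.0114] 0.017294440432462352
62.59864600482742 [-0.0005 -1.      0.0006]
```

View pics/w5.png

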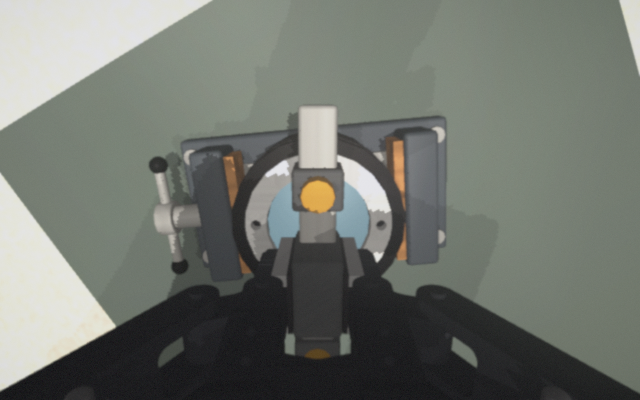

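View pics/s5c.png

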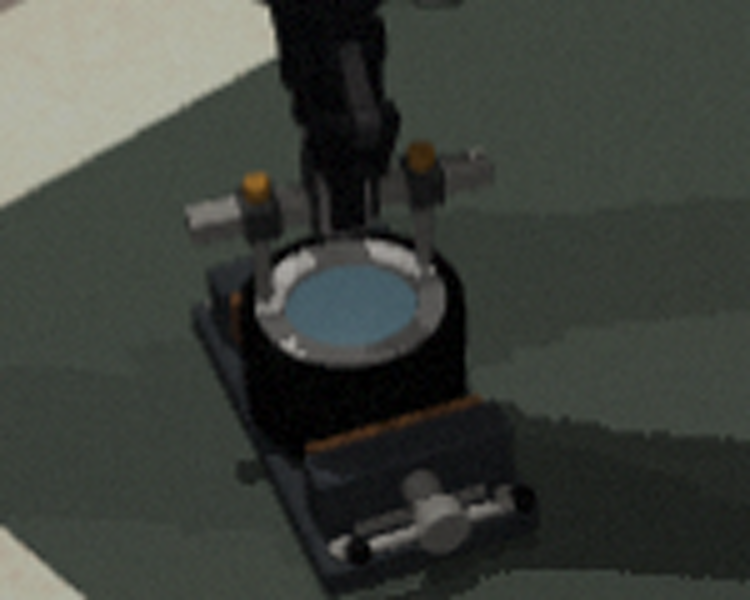

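Both side holes are visible in the wrist view, at (257,224) and (381,224), and the pins hover above the ring. Computing the residual.

```bash
cat >> ring.py <<'E'
def rel(fn,h1,h2,o,zr=.0755):
    f=load(fn);g=cv2.cvtColor(f['pixels'],cv2.COLOR_RGB2GRAY)
    hs=[refine(g,*h,5) for h in (h1,h2)]; P=[onz(f,*h,zr) for h in hs]; c=(P[0]+P[1])/2
    T=Rm(o['orientation']);x=-T[:,0]; q=c-o['tcp_pos']; d=P[1]-P[0]
    yaw=np.degrees(np.arctan2(d[1],d[0]))
    print('holes',np.array(hs).tolist(),'c',c,'R',np.linalg.norm(d)/2,'yaw',yaw,'along',q@x,'across',q@T[:,2],'toolyaw',np.degrees(np.arctan2(x[1],x[0])))
E
python3 - <<'E'
from ring import *
o=r.get_obs(); rel('w5',(257,224),(381,224),o)
f=load('w5');hsv=cv2.cvtColor(f['pixels'],cv2.COLOR_RGB2HSV)
m=((hsv[:,:,0]>12)&(hsv[:,:,0]<27)&(hsv[:,:,1]>140)).astype(np.uint8); m[:170]=0;m[218:]=0; m[:,:296]=0;m[:,342:]=0
ys,xs=np.nonzero(m);print(xs.min(),xs.max(),ys.min(),ys.max(),xs.mean(),ys.mean())
T=Rm(o['orientation'])
for v in (196,197,198):
  D=onz(f,318,v,o['tcp_pos'][2]+.0195); print('dot along',(D-o['tcp_pos'])@-T[:,0],(D-o['tcp_pos'])@T[:,2])
for v in (105,106): 
  D=onz(f,318,v,o['tcp_pos'][2]+.0155); print('barend along',(D-o['tcp_pos'])@-T[:,0])
E
```

```text
holes [[255.87644263408012, 223.3693143245078], [380.1309523809524, 223.38194444444446]] c [0.5033 0.1977 0.0755] R 0.035610607260436335 yaw -27.45144215297751 along -0.0023489165780052343 across 0.0009476627702324348 toolyaw 62.59864600482742
301 334 180 212 317.3458823529412 196.02823529411765
dot along 0.03335458936001934 0.0007289395530879415
dot along 0.032985197813344205 0.000729042532036288
dot along 0.032615241282633926 0.0007291457695494429
barend along 0.06473189095639494
barend along 0.06439696325650116
```

>>> send_rows(
  rows="0 0 -0.002 0 0 0;0 0 -0.002 0 0 0;0 0 -0.002 0 0 0;0 0 -0.001 0 0 0;0 0 -0.001 0 0 0;0 0 -0.001 0 0 0;0 0 -0.001 0 0 0;0 0 0 0 0 0",
)

```text
clock: 7.65
tcp_pos: [0.5034, 0.2001, 0.1163]
orientation: [-0.944, 1.552, -1.552]
contact_force: [-0.7, -0.7, -0.6]
grip_width: 0.0175
```

>>> send_rows(
  rows="0 0 -0.001 0 0 0;0 0 0 0 0 0",
)

```text
clock: 7.85
tcp_pos: [0.5032, 0.1995, 0.1151]
orientation: [-0.944, 1.552, -1.553]
contact_force: [0.3, -2.3, -0.8]
grip_width: 0.0173
```

>>> send_rows(
  rows="0 0 -0.001 0 0 0;0 0 0 0 0 0",
)

```text
clock: 8.05
tcp_pos: [0.5031, 0.1995, 0.1139]
orientation: [-0.945, 1.552, -1.553]
contact_force: [-0.1, -2.4, -0.9]
grip_width: 0.0172
```

>>> send_rows(
  rows="0 0 -0.001 0 0 0;0 0 0 0 0 0",
)

```text
clock: 8.25
tcp_pos: [0.5031, 0.1995, 0.113]
orientation: [-0.945, 1.552, -1.553]
contact_force: [-0.1, -5.3, -1.4]
grip_width: 0.0175
```

>>> send_rows(
  rows="-0.0002 -0.0006 0 0 0 0;0 0 0 0 0 0;0 0 0 0 0 0",
)

```text
clock: 8.55
tcp_pos: [0.503, 0.1995, 0.1132]
orientation: [-0.944, 1.552, -1.552]
contact_force: [1.0, -3.9, -2.8]
grip_width: 0.0173
```

```bash
python3 - <<'E'
from ring import *
for i in range(4):
    s=snap('side','s6'); o=r.get_obs(); print(o['tcp_pos'],o['contact_force'],o['moment'])
cv2.imwrite('pics/s6c.png',cv2.resize(s['pixels'][200:320,210:360,::-1],None,fx=5,fy=5,interpolation=cv2.INTER_CUBIC))
E
```

```text
[0.503  0.1995 0.1132] [ 0.5633 -4.0259 -3.1585] [-1.0896 -0.2276  0.045 ]
[0.503  0.1995 0.1132] [ 0.2828 -3.612  -3.7187] [-1.0808 -0.2074 -0.0047]
[0.503  0.1995 0.1132] [ 0.9463 -4.3891 -3.265 ] [-1.0944 -0.1948  0.0213]
[0.503  0.1995 0.1132] [ 0.8572 -3.8218 -2.9095] [-1.078  -0.2223 -0.0005]
```

View pics/s6c.png

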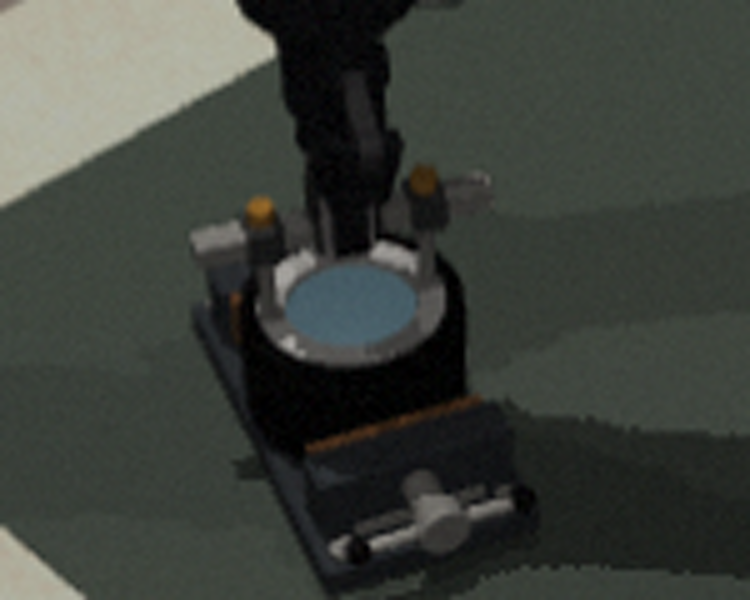

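>>> send_rows(
  rows="-0.0004 -0.0006 0 0 0 0;-0.0003 -0.0006 0 0 0 0;0 0 0 0 0 0;0 0 0 0 0 0",
)

```text
clock: 9.15
tcp_pos: [0.5026, 0.1991, 0.1136]
orientation: [-0.943, 1.552, -1.551]
contact_force: [0.8, -1.4, -2.0]
grip_width: 0.017
```

>>> send_rows(
  rows="0 0 -0.0005 0 0 0;0 0 0 0 0 0",
)

```text
clock: 9.35
tcp_pos: [0.5025, 0.199, 0.113]
orientation: [-0.943, 1.552, -1.551]
contact_force: [1.3, -1.5, -0.2]
grip_width: 0.0171
```

>>> send_rows(
  rows="0 0 -0.0005 0 0 0;0 0 0 0 0 0",
)

```text
clock: 9.55
tcp_pos: [0.5025, 0.199, 0.1125]
orientation: [-0.943, 1.552, -1.551]
contact_force: [0.9, -0.8, 0.1]
grip_width: 0.017
```

>>> send_rows(
  rows="0 -0.0003 -0.0005 0 0 0;0 0 0 0 0 0",
)

```text
clock: 9.75
tcp_pos: [0.5025, 0.1989, 0.1124]
orientation: [-0.943, 1.552, -1.551]
contact_force: [-0.7, 1.1, 5.0]
grip_width: 0.0177
```

>>> send_rows(
  rows="0 -0.0002 -0.0005 0 0 0;0 0 0 0 0 0",
)

```text
clock: 9.95
tcp_pos: [0.5026, 0.1989, 0.1122]
orientation: [-0.943, 1.552, -1.551]
contact_force: [-1.0, -0.0, 8.7]
grip_width: 0.0172
```

>>> send_rows(
  rows="0 0 -0.0 0 0 0;0 0 0.0004 0 0 0;0 0 0 0 0 -0.02;0 0 0 0 0 -0.03;0 0 0 0 0 -0.03;0 0 0 0 0 0",
)

```text
clock: 10.55
tcp_pos: [0.5032, 0.1985, 0.1124]
orientation: [-0.889, 1.607, -1.607]
contact_force: [0.3, 0.1, 5.3]
grip_width: 0.0174
```

```bash
cat > st.py <<'E'
from h import *
np.set_printoptions(precision=4,suppress=True)
o=r.get_obs();T=Rm(o['orientation']);x=-T[:,0];print(o['clock'],o['tcp_pos'],'yaw',round(float(np.arctan2(x[1],x[0])),4),'F',o['contact_force'],'M',o['moment'],'tilt',T[2],o['grip_width'],'j7',o['joints'][6])
E
python3 st.py
```

```text
10.55 [0.5032 0.1985 0.1124] yaw 1.0123 F [0.2605 0.1228 5.2657] M [-0.1421 -0.1355  0.1855] tilt [-0.0016 -1.      0.0014] 0.01737569863800318 j7 -1.2883452617004485
```

>>> send_rows(
  rows="0.0001 0 0 0 0 -0.04;0.0001 0 0 0 0 -0.05;0.0001 -0.0001 0 0 0 -0.05;0 -0.0001 0 0 0 -0.05;0 0 0 0 0 0",
)

```text
clock: 11.05
tcp_pos: [0.5035, 0.1982, 0.1123]
orientation: [-0.754, 1.735, -1.736]
contact_force: [1.9, -0.5, 5.5]
grip_width: 0.0171
```

```bash
python3 st.py
```

```text
11.05 [0.5035 0.1982 0.1123] yaw 0.8218 F [ 1.8583 -0.5411  5.5097] M [-0.1537 -0.176   0.2414] tilt [-0.0018 -1.      0.001 ] 0.017080521768368006 j7 -1.4545923302476216
```

>>> send_rows(
  rows="0.0003 -0.0001 0 0 0 -0.05;0.0002 -0.0001 0 0 0 -0.05;0.0001 -0.0001 0 0 0 -0.05;0 -0.0001 0 0 0 -0.05;0 0 0 0 0 0",
)

```text
clock: 11.55
tcp_pos: [0.5039, 0.1979, 0.1123]
orientation: [-0.598, 1.865, -1.865]
contact_force: [0.2, -0.2, 6.3]
grip_width: 0.0172
```

```bash
python3 st.py
```

```text
11.55 [0.5039 0.1979 0.1123] yaw 0.622 F [ 0.1723 -0.1782  6.2683] M [-0.1027  0.0613  0.1792] tilt [-0.0016 -1.      0.0004] 0.0172442001806468 j7 -1.6287892588513788
```

>>> send_rows(
  rows="0 -0.0001 0.0002 0 0 -0.05;0 -0.0001 0 0 0 -0.05;0.0001 -0.0001 0 0 0 -0.05;0 -0.0001 0 0 0 -0.05;0 0 0 0 0 0",
)

```text
clock: 12.05
tcp_pos: [0.504, 0.1975, 0.1124]
orientation: [-0.425, 1.988, -1.987]
contact_force: [1.7, 0.7, 4.8]
grip_width: 0.0173
```

```bash
python3 st.py
```

```text
12.05 [0.504  0.1975 0.1124] yaw 0.4228 F [1.7355 0.6649 4.8076] M [ 0.0667 -0.1609  0.1948] tilt [-0.0017 -1.      0.    ] 0.017259477207022277 j7 -1.802672884155051
```

Friction is steady at about 0.2 N m. I'll take smaller steps from here, since the stop is expected at a yaw between about 0.25 and -0.1.

>>> send_rows(
  rows="0.0002 -0.0001 0 0 0 -0.04;0 0 0 0 0 -0.04;0 -0.0001 0 0 0 -0.03;0 0 0 0 0 0",
)

```text
clock: 12.45
tcp_pos: [0.5041, 0.1973, 0.1123]
orientation: [-0.323, 2.052, -2.051]
contact_force: [1.0, -1.2, 4.7]
grip_width: 0.0169
```

```bash
python3 st.py
```

```text
12.45 [0.5041 0.1973 0.1123] yaw 0.3139 F [ 1.0054 -1.2088  4.6731] M [ 0.0687 -0.1026  0.1417] tilt [-0.0014 -1.     -0.0003] 0.016924297614792767 j7 -1.8977478048108825
```

>>> send_rows(
  rows="0 0 0 0 0 -0.02;0 -0.0001 0 0 0 -0.02;0 0 0 0 0 0",
)

```text
clock: 12.75
tcp_pos: [0.5041, 0.1972, 0.1123]
orientation: [-0.285, 2.075, -2.074]
contact_force: [1.6, 0.2, 4.7]
grip_width: 0.0174
```

```bash
python3 st.py
```

```text
12.75 [0.5041 0.1972 0.1123] yaw 0.2741 F [1.6213 0.2409 4.6554] M [ 0.0866 -0.0776  0.1555] tilt [-0.0015 -1.     -0.0004] 0.017355889579579536 j7 -1.9324419509250461
```

>>> send_rows(
  rows="0 0 0 0 0 -0.02;0 -0.0001 0 0 0 -0.02;0 0 0 0 0 0",
)

```text
clock: 13.05
tcp_pos: [0.5042, 0.1971, 0.1123]
orientation: [-0.245, 2.097, -2.096]
contact_force: [1.1, 0.3, 4.7]
grip_width: 0.0172
```

```bash
python3 st.py
```

```text
13.05 [0.5042 0.1971 0.1123] yaw 0.2342 F [1.079  0.2855 4.7423] M [ 0.1307 -0.1668  0.1659] tilt [-0.0015 -1.     -0.0004] 0.017166946015884907 j7 -1.9673218139623958
```

>>> send_rows(
  rows="0 0 0 0 0 -0.02;0 -0.0001 0 0 0 -0.015;0 0 0 0 0 0",
)

```text
clock: 13.35
tcp_pos: [0.5042, 0.1971, 0.1123]
orientation: [-0.21, 2.117, -2.115]
contact_force: [0.8, -0.2, 5.4]
grip_width: 0.0172
```

```bash
python3 st.py
```

```text
13.35 [0.5042 0.1971 0.1123] yaw 0.1993 F [ 0.8205 -0.164   5.443 ] M [ 0.1632 -0.1559  0.1649] tilt [-0.0015 -1.     -0.0006] 0.017208409695096964 j7 -1.9977416270543509
```

>>> send_rows(
  rows="0 0 0 0 0 -0.015;0 -0.0001 0 0 0 -0.015;0 0 0 0 0 0",
)

```text
clock: 13.65
tcp_pos: [0.5042, 0.197, 0.1123]
orientation: [-0.179, 2.133, -2.131]
contact_force: [0.6, 1.1, 4.8]
grip_width: 0.0172
```

```bash
python3 st.py
```

```text
13.65 [0.5042 0.197  0.1123] yaw 0.1694 F [0.6116 1.1232 4.8468] M [ 0.1745 -0.1322  0.2026] tilt [-0.0016 -1.     -0.0006] 0.017221181242291647 j7 -2.023885345650939
```

>>> send_rows(
  rows="0 0 0 0 0 -0.015;0 -0.0001 0 0 0 -0.015;0 0 0 0 0 0",
)

```text
clock: 13.95
tcp_pos: [0.5042, 0.197, 0.1124]
orientation: [-0.148, 2.149, -2.148]
contact_force: [1.0, 1.4, 4.5]
grip_width: 0.0172
```

```bash
python3 st.py
```

```text
13.95 [0.5042 0.197  0.1124] yaw 0.1394 F [0.9883 1.3939 4.5013] M [ 0.1824 -0.2042  0.2007] tilt [-0.0016 -1.     -0.0007] 0.017204524079889642 j7 -2.0500960640568917
```

>>> send_rows(
  rows="0 0 0 0 0 -0.015;0 -0.0001 0 0 0 -0.015;0 0 0 0 0 0",
)

```text
clock: 14.25
tcp_pos: [0.5041, 0.1969, 0.1124]
orientation: [-0.117, 2.165, -2.163]
contact_force: [0.9, 0.5, 4.9]
grip_width: 0.0175
```

```bash
python3 st.py
```

```text
14.25 [0.5041 0.1969 0.1124] yaw 0.1095 F [0.8633 0.4573 4.8719] M [ 0.2423 -0.168   0.2081] tilt [-0.0015 -1.     -0.0009] 0.01753246890920008 j7 -2.0762414130188134
```

>>> send_rows(
  rows="0 0 0 0 0 -0.015;0 -0.0001 0 0 0 -0.015;0 0 0 0 0 0",
)

```text
clock: 14.55
tcp_pos: [0.5042, 0.1968, 0.1123]
orientation: [-0.085, 2.181, -2.179]
contact_force: [0.5, 1.0, 5.1]
grip_width: 0.0171
```

```bash
python3 st.py
```

```text
14.55 [0.5042 0.1968 0.1123] yaw 0.0794 F [0.4682 0.9832 5.124 ] M [ 0.2178 -0.229   0.1745] tilt [-0.0015 -1.     -0.0009] 0.017140753666343347 j7 -2.102400341403843
```

>>> send_rows(
  rows="0 0 0 0 0 -0.015;0 0 0 0 0 -0.015;0 0 0 0 0 0",
)

```text
clock: 14.85
tcp_pos: [0.5042, 0.1967, 0.1123]
orientation: [-0.053, 2.197, -2.195]
contact_force: [0.4, 0.8, 5.5]
grip_width: 0.0171
```

```bash
python3 st.py
```

```text
14.85 [0.5042 0.1967 0.1123] yaw 0.0493 F [0.3777 0.7951 5.4649] M [ 0.2278 -0.1921  0.2008] tilt [-0.0014 -1.     -0.0009] 0.01711280463711629 j7 -2.1287437995262732
```

>>> send_rows(
  rows="0 0 0 0 0 -0.015;0 -0.0001 0 0 0 -0.015;0 0 0 0 0 0",
)

```text
clock: 15.15
tcp_pos: [0.5042, 0.1967, 0.1124]
orientation: [-0.02, 2.212, -2.21]
contact_force: [0.8, -0.1, 5.8]
grip_width: 0.0172
```

```bash
python3 st.py
```

```text
15.15 [0.5042 0.1967 0.1124] yaw 0.0194 F [ 0.8221 -0.0964  5.8371] M [ 0.2738 -0.1618  0.1863] tilt [-0.0015 -1.     -0.001 ] 0.017192250519643997 j7 -2.1549150598002846
```

```bash
python3 - <<'E'
from h import *
snap('wrist','w7')
E
```

```text
(no output)
```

View pics/w7.png

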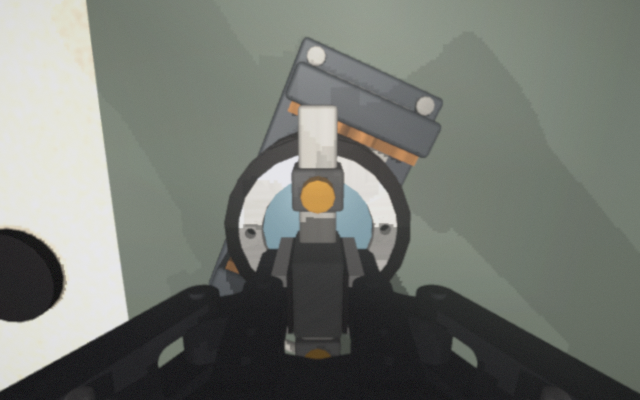

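The side holes, at (250,232) and (385,230), stay square to the bar, so the ring is turning with the spanner. Continuing.

>>> send_rows(
  rows="0 0 0 0 0 -0.015;0 0 0 0 0 -0.015;0 0 0 0 0 0",
)

```text
clock: 15.5
tcp_pos: [0.5042, 0.1966, 0.1124]
orientation: [-0.013, -2.218, 2.216]
contact_force: [0.6, 1.2, 5.0]
grip_width: 0.0171
```

```bash
python3 st.py
```

```text
15.5 [0.5042 0.1966 0.1124] yaw -0.0106 F [0.6343 1.1559 5.0025] M [ 0.2103 -0.2036  0.191 ] tilt [-0.0015 -1.     -0.001 ] 0.017139191351760976 j7 -2.1812886165908547
```

>>> send_rows(
  rows="0 0 0 0 0 -0.015;0 -0.0001 0 0 0 -0.015;0 0 0 0 0 0",
)

```text
clock: 15.8
tcp_pos: [0.5042, 0.1966, 0.1123]
orientation: [-0.046, -2.203, 2.2]
contact_force: [1.4, 0.4, 6.5]
grip_width: 0.0172
```

```bash
python3 st.py
```

```text
15.8 [0.5042 0.1966 0.1123] yaw -0.0406 F [1.4203 0.4489 6.5096] M [ 0.235  -0.1873  0.2072] tilt [-0.0014 -1.     -0.0011] 0.017214919064347734 j7 -2.207435109490775
```

>>> send_rows(
  rows="0 0 0.0001 0 0 -0.015;0 0 0 0 0 -0.015;0 0 0 0 0 0",
)

```text
clock: 16.1
tcp_pos: [0.5041, 0.1965, 0.1124]
orientation: [-0.08, -2.186, 2.184]
contact_force: [2.1, 1.7, 5.0]
grip_width: 0.017
```

```bash
python3 st.py
```

```text
16.1 [0.5041 0.1965 0.1124] yaw -0.0722 F [2.1496 1.7265 5.0291] M [ 0.4485 -0.405   0.1825] tilt [-0.0012 -1.     -0.001 ] 0.017032156364779356 j7 -2.235061280486613
```

>>> send_rows(
  rows="0.0003 0.0002 0 0 0 -0.015;0.0002 0.0002 0 0 0 0;0 0 0 0 0 0",
)

```text
clock: 16.4
tcp_pos: [0.5042, 0.1965, 0.1123]
orientation: [-0.095, -2.177, 2.177]
contact_force: [0.6, 1.1, 6.3]
grip_width: 0.0174
```

```bash
python3 st.py
```

```text
16.4 [0.5042 0.1965 0.1123] yaw -0.0869 F [0.6174 1.1012 6.3126] M [ 0.1674 -0.0747  0.1655] tilt [-0.0003 -1.     -0.0002] 0.01735345280180292 j7 -2.24811669837545
```

>>> send_rows(
  rows="0 0 0 0 0 -0.015;0 0 0.0001 0 0 0;0 0 0 0 0 0",
)

```text
clock: 16.7
tcp_pos: [0.5042, 0.1965, 0.1123]
orientation: [-0.111, -2.17, 2.169]
contact_force: [0.5, 1.4, 5.8]
grip_width: 0.0171
```

```bash
python3 st.py
```

```text
16.7 [0.5042 0.1965 0.1123] yaw -0.1018 F [0.5159 1.3639 5.8184] M [ 0.2277 -0.1507  0.2053] tilt [-0.0003 -1.     -0.0002] 0.01714973580489754 j7 -2.2612074423894284
```

>>> send_rows(
  rows="0 0 0 0 0 -0.015;0 0 0 0 0 0;0 0 0 0 0 0",
)

```text
clock: 17.0
tcp_pos: [0.5042, 0.1964, 0.1123]
orientation: [-0.127, -2.162, 2.161]
contact_force: [0.6, -0.1, 7.1]
grip_width: 0.0172
```

```bash
python3 st.py
```

```text
17.0 [0.5042 0.1964 0.1123] yaw -0.1168 F [ 0.6458 -0.0767  7.101 ] M [ 0.2199 -0.1291  0.2189] tilt [-0.0004 -1.     -0.0002] 0.01717458064157944 j7 -2.2743473476122125
```

>>> send_rows(
  rows="0 0 0 0 0 -0.015;0 0 0.0002 0 0 0;0 0 0 0 0 0",
)

```text
clock: 17.3
tcp_pos: [0.5042, 0.1964, 0.1124]
orientation: [-0.142, -2.154, 2.153]
contact_force: [1.4, 1.2, 3.6]
grip_width: 0.0171
```

```bash
python3 st.py; python3 - <<'E'
from h import *
f=snap('wrist','w8'); cv2.imwrite('pics/w8c.png',cv2.resize(f['pixels'][180:280,220:420,::-1],None,fx=4,fy=4,interpolation=cv2.INTER_CUBIC))
E
python3 st.py
```

```text
17.3 [0.5042 0.1964 0.1124] yaw -0.1316 F [1.4115 1.2466 3.569 ] M [ 0.2473 -0.2401  0.2795] tilt [-0.0003 -1.     -0.0001] 0.01710832671046012 j7 -2.2873321327262306
17.35 [0.5041 0.1964 0.1123] yaw -0.1317 F [1.6798 0.7134 4.6043] M [ 0.2147 -0.2677  0.3789] tilt [-0.0002 -1.     -0.0001] 0.017342468373271178 j7 -2.2874123261888233
```

View pics/w8c.png

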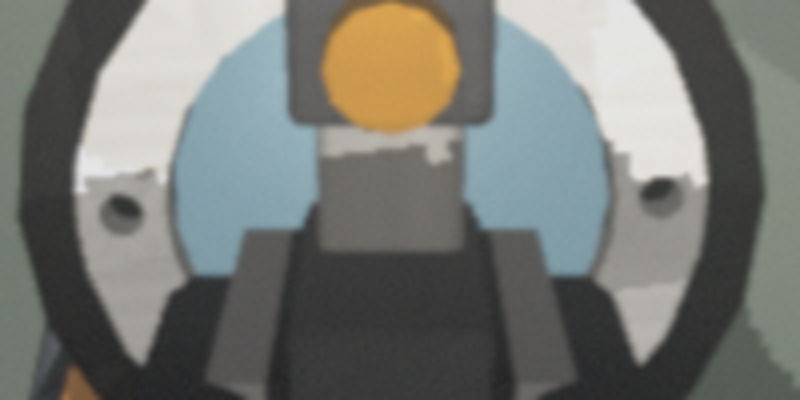

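>>> send_rows(
  rows="0 0 0 0 0 0",
)

```text
clock: 17.45
tcp_pos: [0.5042, 0.1964, 0.1124]
orientation: [-0.142, -2.153, 2.153]
contact_force: [0.8, 0.9, 5.0]
grip_width: 0.0176
```

```bash
python3 - <<'E'
from ring import *
M=[]
for i in range(6):
    r.grab_frame('side'); o=r.get_obs(); M.append(o['moment'][2])
print(np.array(M),np.mean(M)); rel('w8',(250.5,232.5),(385,228.5),o)
E
```

```text
[0.3073 0.2867 0.3041 0.2773 0.2542 0.3052] 0.2891452373537314
holes [[250.56043214044564, 231.64753544902092], [383.95569620253167, 227.21428571428572]] c [0.5038 0.1969 0.0755] R 0.03558557307088873 yaw -95.50948145249612 along -0.0004239288977449696 across -0.00039174081940222415 toolyaw -7.5704410508607225
```

>>> send_rows(
  rows="0 0 0 0 0 -0.015;0 0 0 0 0 0;0 0 0 0 0 0",
)

```text
clock: 18.05
tcp_pos: [0.5041, 0.1964, 0.1124]
orientation: [-0.158, -2.145, 2.145]
contact_force: [1.3, 2.0, 5.4]
grip_width: 0.017
```

```bash
python3 - <<'E'
from ring import *
M=[];F=[]
for i in range(6):
    r.grab_frame('side'); o=r.get_obs(); M.append(o['moment'][2]);F.append(o['contact_force'])
print(np.array(M),np.mean(M),np.mean(F,0))
E
python3 st.py
```

```text
[0.3448 0.3292 0.3866 0.4224 0.3669 0.4213] 0.3785606607764698 [1.085  1.141  4.6645]
18.35 [0.5041 0.1964 0.1124] yaw -0.1471 F [1.7366 0.2745 5.1553] M [ 0.3279 -0.2804  0.4213] tilt [-0.0001 -1.     -0.0001] 0.017206983942053628 j7 -2.3008306176191993
```

Torque is 0.38 N m, which is snug, and it rose by exactly 6 N m/rad over the last step. I'll now unload to the middle of the pin play and lift.

>>> send_rows(
  rows="0 0 0 0 0 0.02;0 0 0 0 0 0.02;0 0 0 0 0 0",
)

```text
clock: 18.65
tcp_pos: [0.5041, 0.1964, 0.1123]
orientation: [-0.116, -2.167, 2.166]
contact_force: [1.8, 1.2, 4.8]
grip_width: 0.0172
```

```bash
python3 st.py
```

```text
18.65 [0.5041 0.1964 0.1123] yaw -0.1067 F [1.848  1.1976 4.8336] M [ 0.4669 -0.3079  0.1916] tilt [-0.     -1.     -0.0002] 0.017199519519802198 j7 -2.265160552721615
```

>>> send_rows(
  rows="0 0 0 0 0 0.02;0 0 0 0 0 0.015;0 0 0.0005 0 0 0",
)

```text
clock: 18.95
tcp_pos: [0.5037, 0.1961, 0.1125]
orientation: [-0.078, -2.184, 2.184]
contact_force: [2.0, 1.6, -0.2]
grip_width: 0.0172
```

```bash
python3 st.py
```

```text
18.95 [0.5037 0.1961 0.1125] yaw -0.0725 F [ 1.9916  1.5618 -0.1927] M [ 0.4202 -0.3015  0.0547] tilt [ 0.0009 -1.      0.0002] 0.01719491503352857 j7 -2.2347419514396343
```

>>> send_rows(
  rows="0.0004 0.0003 0 0 0 0.015;0.0002 0.0002 0.0005 0 0 0.0;0 0 0.0005 0 0 0;0 0 0 0 0 0",
)

```text
clock: 19.35
tcp_pos: [0.5039, 0.1962, 0.1132]
orientation: [-0.061, -2.19, 2.193]
contact_force: [0.4, 0.2, -1.6]
grip_width: 0.0172
```

```bash
python3 st.py
```

```text
19.35 [0.5039 0.1962 0.1132] yaw -0.0576 F [ 0.3914  0.2359 -1.619 ] M [ 0.0181 -0.0018 -0.03  ] tilt [ 0.0016 -1.      0.0011] 0.017174673220386568 j7 -2.221704695361138
```

Everything is at zero load, so I can lift straight out.

>>> send_rows(
  rows="0 0 0.001 0 0 0;0 0 0.001 0 0 0;0 0 0.002 0 0 0;0 0 0.002 0 0 0;0 0 0.004 0 0 0;0 0 0.006 0 0 0;0 0 0.01 0 0 0;0 0 0.015 0 0 0;0 0 0.015 0 0 0;0 0 0.008 0 0 0;0 0 0 0 0 0",
)

```text
clock: 20.45
tcp_pos: [0.5055, 0.1972, 0.1794]
orientation: [-0.066, -2.195, 2.192]
contact_force: [-0.0, -0.1, -1.5]
grip_width: 0.0176
```

```bash
python3 st.py; python3 - <<'E'
from h import *
f=snap('wrist','w9')
E
```

```text
20.45 [0.5055 0.1972 0.1794] yaw -0.0573 F [-0.0153 -0.1303 -1.4959] M [ 0.0567 -0.0388 -0.0072] tilt [-0.0026 -1.     -0.0013] 0.0175731645280881 j7 -2.1958772073453203
```

View pics/w9.png

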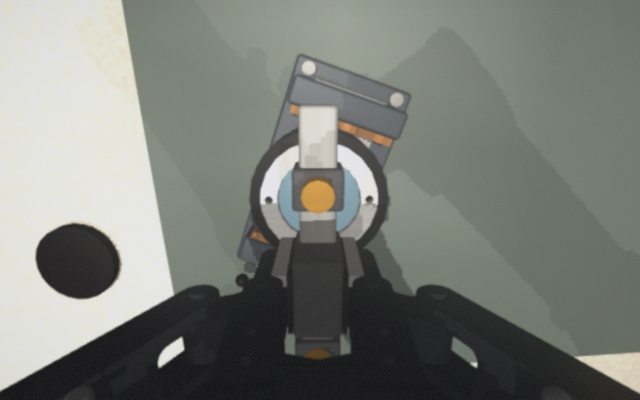

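>>> send_rows(
  rows="-0.001 -0.015 0 0 0 0.02;-0.002 -0.03 0 0 0 0.05;-0.0022 -0.036 0 0 0 0.06;-0.0022 -0.04 0 0 0 0.06;-0.0022 -0.04 0 0 0 0.06;-0.0022 -0.04 0 0 0 0.06;-0.0022 -0.04 0 0 0 0.06;-0.0022 -0.04 0 0 0 0.06;-0.0022 -0.04 0 0 0 0.06;-0.0022 -0.036 0 0 0 0.05;-0.002 -0.03 0 0 0 0.04;-0.002 -0.0198 0 0 0 0.009;0 0 0 0 0 0;0 0 0 0 0 0;0 0 0 0 0 0",
)

```text
clock: 22.0
tcp_pos: [0.4801, -0.2086, 0.1774]
orientation: [-0.525, 1.922, -1.92]
contact_force: [-0.0, -0.1, -1.4]
grip_width: 0.0173
```

```bash
python3 st.py; python3 - <<'E'
from ring import *
f=snap('wrist','w10'); 
g=load('w9');gg=cv2.cvtColor(g['pixels'],cv2.COLOR_RGB2GRAY)
P=[onz(g,*refine(gg,*h,4),.0755) for h in [(268,200),(369,199)]]; d=P[1]-P[0]
print('ring yaw',np.arctan2(d[1],d[0])+np.pi/2,'start 1.0898')
E
```

```text
22.0 [ 0.4801 -0.2086  0.1774] yaw 0.5334 F [-0.0342 -0.0914 -1.4105] M [-0.0107  0.067   0.0176] tilt [ 0.0001 -1.     -0.001 ] 0.01725066663074017 j7 -0.7877650501623629
ring yaw -0.0483102042474004 start 1.0898
```

View pics/w10.png

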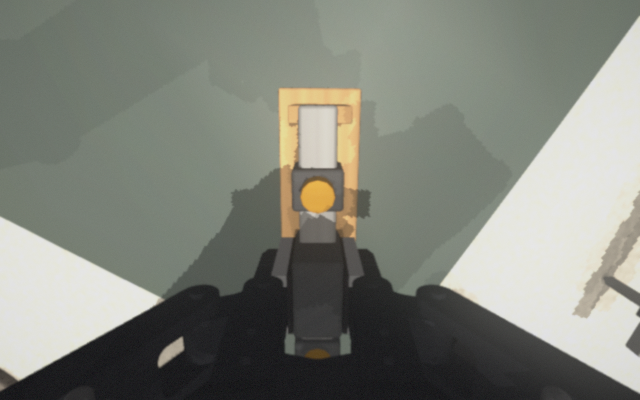

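>>> send_rows(
  rows="0.0006 -0.001 -0.006 0 0 -0.001;0 0 -0.014 0 0 0;0 0 -0.018 0 0 0;0 0 -0.018 0 0 0;0 0 -0.016 0 0 0;0 0 -0.01 0 0 0;0 0 -0.006 0 0 0;0 0 0 0 0 0;0 0 0 0 0 0",
)

```text
clock: 22.95
tcp_pos: [0.4811, -0.211, 0.0902]
orientation: [-0.522, 1.922, -1.923]
contact_force: [0.8, -0.6, -0.7]
grip_width: 0.0173
```

```bash
python3 st.py; python3 - <<'E'
from ring import *
f=snap('wrist','w11'); cv2.imwrite('pics/w11c.png',cv2.resize(f['pixels'][70:270,230:410,::-1],None,fx=3,fy=3,interpolation=cv2.INTER_CUBIC))
E
```

```text
22.95 [ 0.4811 -0.211   0.0902] yaw 0.5309 F [ 0.7828 -0.5875 -0.6835] M [ 0.0087  0.0139 -0.0049] tilt [-0.0005 -1.      0.0006] 0.01726325388498629 j7 -0.8090781827616461
```

View pics/w11c.png

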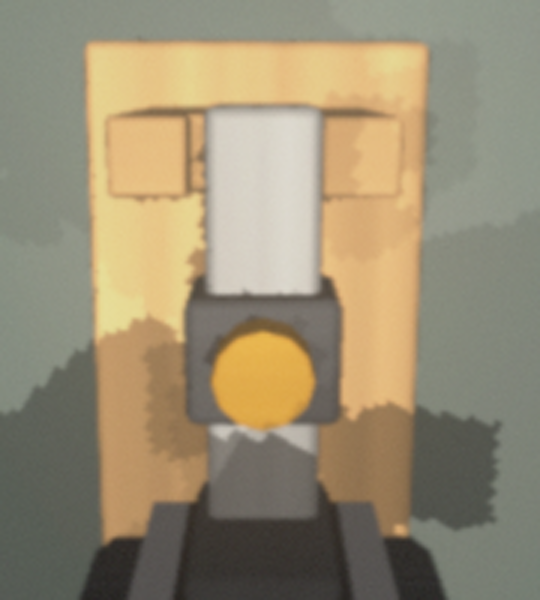

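The bar sits about 1.5 mm right of the notch centre (bar at 265, horns' midpoint at 254 in the crop). I'll shift it back to the recorded pose and lower.

>>> send_rows(
  rows="-0.0007 0.0011 0 0 0 0;0 0 -0.004 0 0 0;0 0 -0.004 0 0 0;0 0 -0.003 0 0 0;0 0 0 0 0 0;0 0 0 0 0 0",
)

```text
clock: 23.6
tcp_pos: [0.4799, -0.2099, 0.0786]
orientation: [-0.523, 1.923, -1.922]
contact_force: [0.3, -0.2, -1.0]
grip_width: 0.0171
```

```bash
python3 st.py; python3 - <<'E'
from ring import *
f=snap('wrist','w12'); cv2.imwrite('pics/w12c.png',cv2.resize(f['pixels'][70:270,230:410,::-1],None,fx=3,fy=3,interpolation=cv2.INTER_CUBIC))
E
```

```text
23.6 [ 0.4799 -0.2099  0.0786] yaw 0.5308 F [ 0.2799 -0.2481 -0.9513] M [-0.0224  0.0529  0.0555] tilt [ 0.0002 -1.     -0.0002] 0.017133900179340758 j7 -0.8140195031001652
```

View pics/w12c.png

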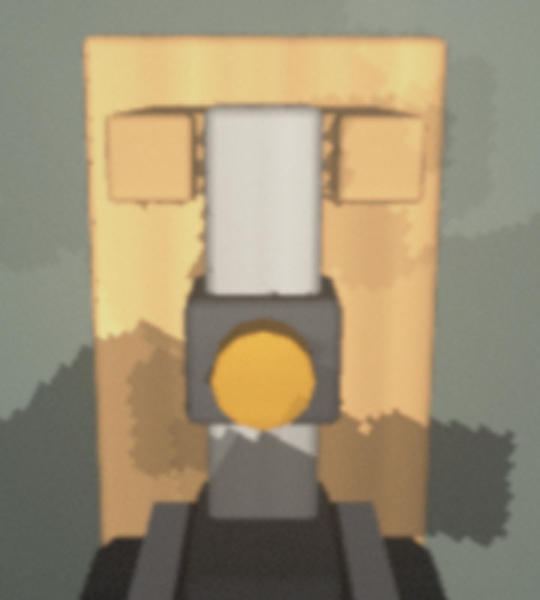

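Now the horns' midpoint is 265 and the bar is at 265, so it is centred. Lowering to the seat.

>>> send_rows(
  rows="0 0 -0.004 0 0 0;0 0 -0.004 0 0 0;0 0 -0.004 0 0 0;0 0 -0.003 0 0 0;0 0 -0.003 0 0 0;0 0 -0.0015 0 0 0;0 0 0 0 0 0;0 0 0 0 0 0",
)

```text
clock: 24.45
tcp_pos: [0.48, -0.2099, 0.0593]
orientation: [-0.522, 1.922, -1.922]
contact_force: [0.5, -0.1, -1.3]
grip_width: 0.0172
```

```bash
python3 st.py
```

```text
24.45 [ 0.48   -0.2099  0.0593] yaw 0.5308 F [ 0.502  -0.0563 -1.3291] M [-0.0372 -0.024   0.0098] tilt [-0.0001 -1.      0.0001] 0.017236924788902173 j7 -0.8198471865275682
```

>>> send_rows(
  rows="0 0 -0.0007 0 0 0;0 0 -0.0005 0 0 0;0 0 -0.0005 0 0 0;0 0 0 0 0 0",
)

```text
clock: 24.85
tcp_pos: [0.4799, -0.2099, 0.0576]
orientation: [-0.522, 1.923, -1.922]
contact_force: [-0.1, -0.1, -1.6]
grip_width: 0.0171
```

>>> send_rows(
  rows="0 0 -0.0005 0 0 0;0 0 -0.0003 0 0 0;0 0 0 0 0 0",
)

```text
clock: 25.15
tcp_pos: [0.48, -0.2099, 0.0575]
orientation: [-0.522, 1.922, -1.923]
contact_force: [-3.2, 1.7, 6.7]
grip_width: 0.0172
```

>>> send_rows(
  rows="0 0 0.0003 0 0 0;0 0 0 0 0 0",
)

```text
clock: 25.35
tcp_pos: [0.48, -0.2099, 0.0575]
orientation: [-0.522, 1.922, -1.923]
contact_force: [-2.9, 1.3, 5.1]
grip_width: 0.0172
```

>>> send_rows(
  rows="0 0 0 0 0 0;0 0 0 0 0 0;0 0 0 0 0 0;0 0 0 0 0 0;0 0 0 0 0 0;0 0 0 0 0 0",
  grip=0.085,
)

```text
clock: 25.95
tcp_pos: [0.48, -0.2099, 0.0571]
orientation: [-0.522, 1.922, -1.922]
contact_force: [0.3, -0.4, -0.4]
grip_width: 0.0849
```

```bash
python3 st.py; python3 - <<'E'
from ring import *
f=snap('wrist','w13')
E
```

```text
25.95 [ 0.48   -0.2099  0.0571] yaw 0.5307 F [ 0.294  -0.4448 -0.3552] M [-0.0358 -0.0321  0.0298] tilt [-0.0001 -1.      0.    ] 0.08492864180151843 j7 -0.8205779917571765
```

View pics/w13.png

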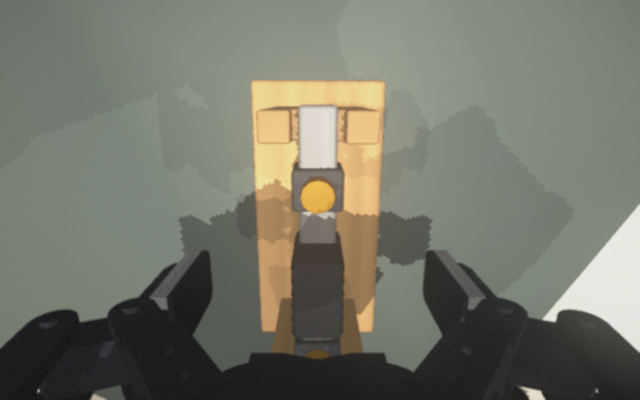

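The spanner is released and sits as it did originally: bar at u≈318, dot at (318,196). I'll rise, then check the stand, and use the remaining time to look at the ring unobstructed.

>>> send_rows(
  rows="0 0 0.006 0 0 0;0 0 0.014 0 0 0;0 0 0.02 0 0 0;0 0 0.02 0 0 0;0 0 0.02 0 0 0;0 0 0.02 0 0 0;0 0 0.014 0 0 0;0 0 0 0 0 0;0 0 0 0 0 0",
)

```text
clock: 26.9
tcp_pos: [0.48, -0.2099, 0.1717]
orientation: [-0.521, 1.922, -1.923]
contact_force: [0.1, -0.7, -0.3]
grip_width: 0.0845
```

```bash
python3 st.py; python3 - <<'E'
from ring import *
f=snap('wrist','w14');cv2.imwrite('pics/w14c.png',cv2.resize(f['pixels'][70:285,260:380,::-1],None,fx=2.7,fy=2.7,interpolation=cv2.INTER_CUBIC))
E
```

```text
26.9 [ 0.48   -0.2099  0.1717] yaw 0.5307 F [ 0.1433 -0.7093 -0.283 ] M [0.0048 0.0307 0.0071] tilt [-0.0007 -1.      0.0009] 0.08454086291031696 j7 -0.7898699307628989
```

View pics/w14c.png

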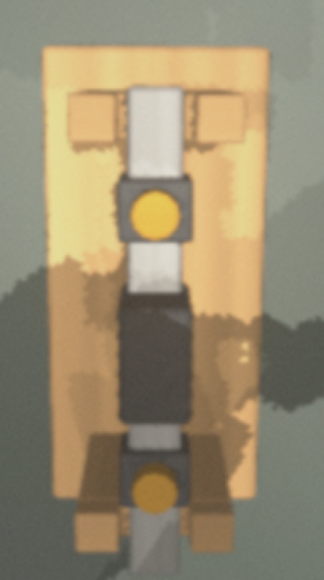

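>>> send_rows(
  rows="0.001 0.015 0 0 0 0;0.002 0.032 0 0 0 0;0.002 0.04 0 0 0 0;0.002 0.04 0 0 0 0;0.002 0.04 0 0 0 0;0.002 0.04 0 0 0 0;0.002 0.04 0 0 0 0;0.002 0.04 0 0 0 0;0.002 0.04 0 0 0 0;0.002 0.035 0 0 0 0;0.002 0.028 0 0 0 0;0.002 0.015 0 0 0 0;0 0 0 0 0 0;0 0 0 0 0 0",
)

```text
clock: 28.35
tcp_pos: [0.5028, 0.1935, 0.1704]
orientation: [-0.523, 1.923, -1.925]
contact_force: [0.5, -0.4, -0.1]
grip_width: 0.0851
```

```bash
python3 st.py; python3 - <<'E'
from ring import *
f=snap('wrist','w15');snap('top','t15')
E
```

```text
28.35 [0.5028 0.1935 0.1704] yaw 0.5298 F [ 0.5143 -0.4084 -0.0555] M [-0.0305 -0.034  -0.0496] tilt [ 0.0018 -1.      0.0006] 0.08511142109474937 j7 -1.6445811866369588
```

View pics/w15.png

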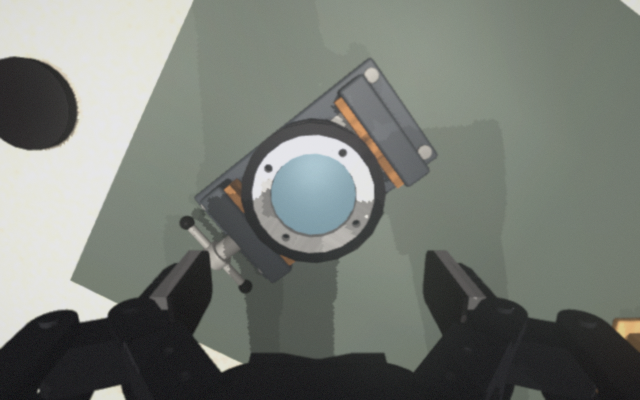

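The full ring is visible with holes at (268,168), (342,153), (356,223) and (285,237). Nothing else has been disturbed here.

```bash
python3 - <<'E'
from ring import *
f=load('w15');g=cv2.cvtColor(f['pixels'],cv2.COLOR_RGB2GRAY)
H=[(268,168),(342,153),(356,223),(285,237)]
hs=[refine(g,*h,4) for h in H]; print(np.array(hs))
P=np.array([onz(f,*h,.0755) for h in hs])[:,:2]; c=P.mean(0); d=P-c
a=np.arctan2(d[:,1],d[:,0]); print(c,np.linalg.norm(d,axis=1),a, 'mod 90:',((a+.8)%(np.pi/2)-.8))
t0=load('top0');t=load('t15')
a=t0['pixels'][130:290,160:470].astype(int);b=t['pixels'][130:290,160:470].astype(int)
for n,(u,v) in dict(eye=(425,240),cap=(191,240),bottle=(334,153)).items():
    print(n,np.abs(t0['pixels'][v-10:v+11,u-10:u+11].astype(int)-t['pixels'][v-10:v+11,u-10:u+11]).mean())
E
```

```text
[[267.9777 167.7971]
 [342.1703 152.424 ]
 [355.4735 222.1591]
 [285.4728 235.97  ]]
[0.5034 0.1972] [0.0358 0.0357 0.0356 0.0355] [ 1.5285 -0.0541 -1.6162  3.0918] mod 90: [-0.0423 -0.0541 -0.0454 -0.0498]
eye 2.4822373393801964
cap 1.3189720332577475
bottle 2.0083144368858656
```

```bash
python3 -c "
from bench import r
print(r.get_obs()['clock']); print(r.hand_in())"
```

```text
28.45
the job is handed in; nothing more can be done
None
```

The ring is snug against the lens and the spanner is back in its stand. I handed the job in at 28.45 s; it reports no verdict.

**Seating:** I lifted the small spanner from its stand and lowered both pins into two opposite holes. The first descent was about 1 mm off along the bar, and I corrected it by feel. The shoulders came to rest at the expected height, before any turning.

**Turning:** The ring turned clockwise with a steady resistance of about 0.2 N m. It then came up hard, and I stopped at about 0.38 N m, inside the 0.3–0.5 N m snug range. Pressing stayed at 10 N or less and sideways force at about 5 N or less.

**Last checks:**
- **Ring:** all four holes show a net turn of about 1.14 rad. It sprang back about 0.06 rad when I unloaded it, which matches the cell unwinding in the cork. That the ring reads about 0 is inferred from torque and angle; I could not read it directly.
- **Spanner:** it lies centred in both notches, within about 1 mm of where it started.
- **Other things:** the eyepiece, bottle and cap look unchanged in the top picture. The gripper was open and clear of everything.

**Disagreement:** the first top-camera positions differed from the wrist camera's by about 4–5 mm. I used the wrist view and feel instead.

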